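Close up a bench instrument with a T-handled driver

ROBOT

A 6-joint arm with a two-finger parallel gripper is mounted at the origin on the work surface. World frame = base frame: x ahead of the robot, y to its left, z up, the work surface at z = 0. Lengths are in mm, angles in rad, forces in N, time in s.
With the tool pointing down it reaches from about 275 to 1000 mm from the base axis. Payload 8.4 kg.
Tool frame: the origin (TCP) lies between the finger pads; the fingertips stand r.finger_overhang ahead of it and the grasp point (between the pads) is the TCP (r.finger_overhang is the distance from the TCP to the fingertips, in mm); z points along the fingers, y is the line along which they close (so a half turn about z gives the same grasp; the last joint's range is limited). The gripper opens to 85 mm and grips with 20 to 120 N. Pads are 22 mm wide; open, the fingers measure 114 mm over their backs; the gripper's body (76 mm by 85 mm) begins 54 mm behind the grasp point. The pads swing forward as they close: fully open they stand 13 mm farther back than shut.
Start: joints at [1.12, 0.353, 1.633, -0, 1.155, -0.002], TCP at [271.177, 563.108, 250.281] pointing down, gripper open.
Joint ranges: [-2.63, 2.63], [-0.92, 2.1], [0.06, 2.66], [-1.3, 4.44], [0, 2.69], [-3.02, 3.02]. Speed limits (rad/s): [2.22, 2.22, 2.79, 3.14, 3.14, 3.14].

INTERFACE

Orientations are given as [roll, pitch, yaw] about the fixed x, y, z axes, in that order (R = Rz(yaw) Ry(pitch) Rx(roll)).
In Python, from rig import r, cams, sign_off gives the robot as it stands.
- The arm moves only by the shell command python3 -m crank 'ROWS' [FORCE]. ROWS is JSON, a list of rows, each a list of 7 numbers: the shift along the tool's x, y, z in m, then the turn, a rotation vector about the tool's x, y, z in rad, then the closure, from 0 (fully open) to 1 (shut). In form: [[dx, dy, dz, ax, ay, az, gripper], ...]. A call has 1 to 5 rows; each row is the pose to reach, as a shift and turn from the pose commanded when the call began, along the tool's axes at that moment; what a row does not reach only later rows make up. A row lasts 1/10 s, in which the tool goes at most 50 mm and 8.59 degrees, less where a joint would pass 70% of its speed; a pose out of reach is approached as far as the arm can. A call with a gripper value outside its range is refused whole. The fingers move at their own pace and stop on an object; FORCE is the grip in N (left out, the last holds). Time passes only in rows, so rows that repeat a pose let the fingers close. It gives the time, the measured TCP pose, the force, the opening and the grip force at its end, in the units of the state.
- r.sense(): the state, without advancing time (a new reading comes with each control period).
- cams.grab_frame(name): name is "scene" or "top" or "wrist"; returns a dict with "image" (400x640x3 uint8, red, green, blue), "fx", "fy", "cx", "cy" (pixels), "D" ([k1, k2, p1, p2, k3] as OpenCV has them; the pictures are not rectified), "position" and "orientation" of the camera in the world. Camera axes: x right, y down, z forward; pixel columns grow to the right and rows downward; lengths in mm; the calibration is good to about 2 mm. A picture is of the moment at which its call begins. There is no depth.
- sign_off(): hands the job in; it is judged then, once.
The state is a dict: "clock": time; "qpos": joint angles; "qvel": joint speeds; "joint_efforts": joint torques, N m; "eef_pos": TCP position; "tcp_rot": TCP orientation; "contact_force": force on the tool from outside, world axes, zero at the start; "wrist_torque": the same for the moment, N m; "opening": opening from 0.0 (shut) to 1.0 (fully open); "grasp_force": force on a finger pad.
Only numpy, scipy, OpenCV 4.12 (cv2) and the standard library are available. Lean on these libraries where they do the work, as an engineer would, in place of code of your own. Each camera call takes 0.05 s, during which the arm holds its last target. There are 200 camera calls.

TASK

Close up the white bench instrument: take the blue T-handled driver from its blue stand and use its blade to turn both brass cross-slot screws on the cover clockwise until each is fully home against its stop, then put the driver back upright, fully down in its own blue stand. Turn the screws with the driver only, never with the fingers, and leave the yellow driver, the amber bottle and the white parts tray where they are.

Things in the scene. Friction and masses are not known exactly. Their poses are not given: they have to be found in the camera images.
- driver: Blue T-handled flat-blade driver, 125 mm tall, about 160 g, standing upright in the blue stand's pocket at the start. Origin: middle of the blade's lower edge; z up along the shank; x along the handle bar and the blade's width. Handle bar: 80 mm (x) by 24 mm (y) by 24 mm, from z = 101 to 125 mm. Shank 14 mm in diameter. Blade: 24 mm wide (x), 5 mm thick (y), the lowest 14 mm.
- driver_grip (a point): Centre of the driver's handle bar, 113 mm above the blade's lower edge; grip across y (24 mm).
- driver_tip (a point): Middle of the blade's lower edge.
- stand_blue: Blue tool stand, fixed to the bench: foot 76 by 60 by 10 mm with an open-topped pocket 30 mm (x) by 18 mm (y), 8 mm blue walls, rim 75 mm above the bench. The driver's blade stands on the pocket's floor, 10 mm above the bench. Origin: centre of its underside; z up.
- stand_blue_pocket (a point): Centre of the blue stand's pocket floor, 10 mm above the bench; axes of the stand.
- case: White bench instrument lying flat, fixed, 150 mm (x) by 200 mm (y), 64 mm tall with a grey cover on top that carries the two screws. Origin: centre of its underside; z up.
- boss_a: Dark steel seat ring of screw A, 44 mm wide, 4 mm tall on the cover, with the screw in it. Origin: on the screw's axis, on the cover 64 mm above the bench; axes of the instrument.
- boss_b: The same seat ring with screw B.
- screw_a_center (a point): Centre of screw A on the floor of its cross slot, 71 mm above the table; axes of the instrument. On the case at (-40, 65) mm. The head is 36 mm wide; two crossing slots, each 9 mm wide, right across the head and 8 mm deep, so the brass lands are at 79 mm above the table.
- screw_b_center (a point): Centre of screw B on the floor of its cross slot, 71 mm above the table; axes of the instrument. On the case at (40, -65) mm. The head is 36 mm wide; two crossing slots, each 9 mm wide, right across the head and 8 mm deep, so the brass lands are at 79 mm above the table.
- screw_a (a joint): Angle of the captive brass screw A (on the cover's -x, +y corner). Grows as it is turned clockwise seen from above; it starts somewhere between 0.3 and 0.9 rad and 2.4 rad is the hard stop, fully home. Stiff: about 0.15 N m. The direction in which the slots point is NOT tied to this value: it differs from run to run and must be seen or felt for with the blade.
- screw_b (a joint): Angle of the captive brass screw B (on the cover's +x, -y corner). Grows as it is turned clockwise seen from above; it starts somewhere between 0.3 and 0.9 rad and 2.4 rad is the hard stop, fully home. Stiff: about 0.15 N m. The direction in which the slots point is NOT tied to this value: it differs from run to run and must be seen or felt for with the blade.
- nut_driver: Bystander: yellow T-handled nut driver of the same size as the blue one, standing in the yellow stand. Origin: middle of its lower end; z up.
- stand_yellow: Yellow tool stand, fixed, same shape as the blue one. Origin: centre of its underside.
- flux_bottle: Bystander: small amber bottle with a black cap, 38 mm wide, 75 mm tall. Origin: centre of its underside.
- parts_tray: Bystander: white open parts tray, 110 by 60 by 30 mm. Origin: centre of its underside.
Mind the look-alikes: they are no part of the job. Of the things shaped like the driver, the blue one is meant.

How it is judged:
By the outcome, as a careful person would: the job done as asked, in the order asked, and still so for the second after the job is handed in, with the robot touching nothing.
It also fails if it takes over 72 s, if anything falls off the work surface, if the arm or the gripper's body presses on something with over 40 N, if the wrist force passes 120 N, or if a joint passes its speed limit or range.

## Working session

There is one attempt and no reset: what is moved stays moved. The work goes in short steps, Python scripts to look and compute and a shell command to move; the robot and the scene stay as the last step left them, time stands still between calls to the robot, and variables do not carry over. Pictures are saved under pics/ and viewed, at most 10 in all, crops included, and the job is handed in when it is done.

```bash
ls; mkdir -p pics
python3 - <<'E'
from rig import r,cams
import cv2,numpy as np
print(r.sense(), r.finger_overhang)
for n in ["scene","top"]:
    f=cams.grab_frame(n); cv2.imwrite(f"pics/{n}0.png",f["image"][:,:,::-1])
    print(n,{k:v for k,v in f.items() if k!="image"})
E
```

```text
pics
{'clock': 0.0, 'qpos': array([ 1.11962396e+00,  3.53686687e-01,  1.63418222e+00,  1.37980552e-05,
        1.15518795e+00, -2.45040921e-03]), 'qvel': array([-0.00061182,  0.0010362 , -0.00041602,  0.00060883, -0.00063258,
       -0.00110343]), 'joint_efforts': array([ 5.61619905e-03, -6.05250263e+01, -3.42072165e+01,  3.83500719e-04,
        9.26475768e-03,  6.51742630e-05]), 'eef_pos': array([270.95141626, 562.68673501, 249.51701684]), 'tcp_rot': array([-3.14012848e+00, -1.62031301e-05,  2.69286511e+00]), 'contact_force': array([ 0.28091757, -0.17264565, -0.34380171]), 'wrist_torque': array([ 0.00284062, -0.04884717,  0.00753216]), 'grasp_force': 0.0, 'opening': 1.0008899249935412} 19.0
scene {'fx': 457.98038773760635, 'fy': 457.98038773760635, 'cx': 314.82319761344644, 'cy': 199.52283638941773, 'D': array([0.0295602, 0.       , 0.       , 0.       , 0.       ]), 'position': array([1167.83743404, -405.61197807,  974.18118797]), 'orientation': array([-2.46052628,  0.01305586,  0.96053056])}
top {'fx': 440.5137554024199, 'fy': 440.5137554024199, 'cx': 323.2788793698498, 'cy': 188.7129222102933, 'D': array([-0.08971782,  0.        ,  0.        ,  0.        ,  0.        ]), 'position': array([ 401.24612097,  -31.61888131, 1348.32337282]), 'orientation': array([-2.97832198,  0.01054494, -1.57349569])}
```

View pics/top0.png

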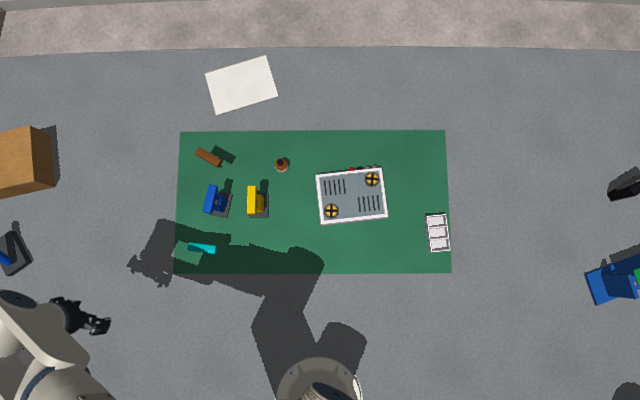

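View pics/scene0.png

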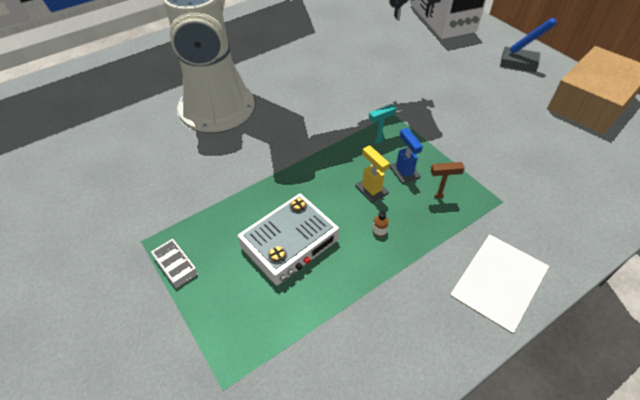

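Top view: the blue driver is at about (213,198), yellow at (257,200), case corners about (317,174)–(387,218), screws at (332,211) and (372,179). I'll enlarge these.

```bash
cat > h.py <<'E'
import numpy as np,cv2
from scipy.spatial.transform import Rotation as R
from rig import r,cams
def ray(f,uv):
    K=np.array([[f["fx"],0,f["cx"]],[0,f["fy"],f["cy"]],[0,0,1]])
    p=cv2.undistortPoints(np.array([[uv]],float),K,f["D"])[0,0]
    return R.from_euler("xyz",f["orientation"]).apply([p[0],p[1],1])
def plane(f,uv,z):
    d=ray(f,uv); c=f["position"]; return (c+d*(z-c[2])/d[2])[:2].round(1)
def proj(f,P):
    Rm=R.from_euler("xyz",f["orientation"]).as_matrix(); K=np.array([[f["fx"],0,f["cx"]],[0,f["fy"],f["cy"]],[0,0,1]])
    return cv2.projectPoints(np.atleast_2d(np.array(P,float)),cv2.Rodrigues(Rm.T)[0],-Rm.T@f["position"],K,f["D"])[0][:,0].round(1)
E
python3 - <<'E'
from h import *
im=cv2.imread("pics/top0.png")
a=cv2.resize(im[175:225,190:280],None,fx=8,fy=8,interpolation=cv2.INTER_CUBIC)[:,:720]
b=im[160:230,310:400]; b=cv2.resize(b,(720,560),interpolation=cv2.INTER_CUBIC)
cv2.imwrite("pics/c1.png",a); cv2.imwrite("pics/c2.png",b)
E
```

```text
(no output)
```

View pics/c1.png

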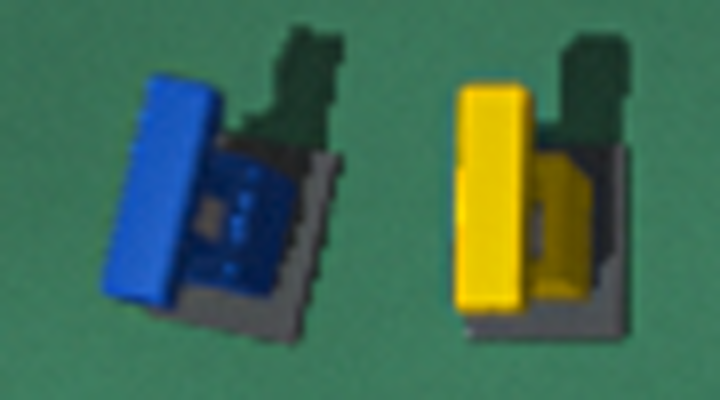

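View pics/c2.png

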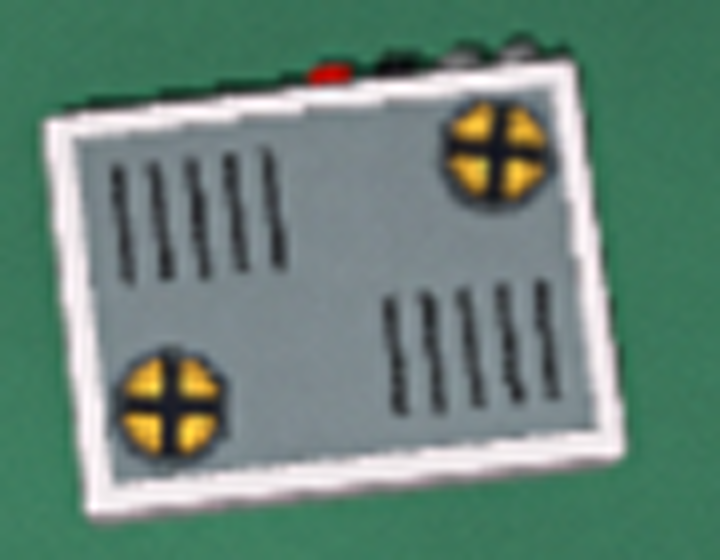

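Crop 1: blue bar top face has corners at (150,75), (218,90), (172,305), (104,293). Crop 2: screw A is centred at (171,404) and B at (496,154); A's slots run nearly along the image axes and B's are tilted about 4°.

Run:
```python
from h import *
f=cams.grab_frame("top")
c=lambda o,p:((p[0]+.5)/8-.5+o[0],(p[1]+.5)/8-.5+o[1])
b=[plane(f,c((190,175),p),125) for p in [(150,75),(218,90),(172,305),(104,293)]]
print("bar",b,np.mean(b,0)); d=(b[0]+b[1]-b[2]-b[3]); print("yaw",np.arctan2(d[1],d[0]))
A=plane(f,c((310,160),(171,404)),79);B=plane(f,c((310,160),(496,154)),79);print(A,B)
for n,pp in dict(Av=[(171,350),(171,460)],Ah=[(118,405),(225,403)],Bv=[(500,105),(492,205)],Bh=[(445,150),(548,158)]).items():
    d=np.subtract(*[plane(f,c((310,160),p),79) for p in pp]); print(n,np.degrees(np.arctan2(d[1],d[0])))
d=B-A; print("case yaw",np.degrees(np.arctan2(d[1],d[0])-np.arctan2(-130,80)),np.hypot(*d),"mid",(A+B)/2)
w=cams.grab_frame("wrist"); s=r.sense(); T=R.from_euler("xyz",s["tcp_rot"])
print("wristcam in tool",T.inv().apply(w["position"]-s["eef_pos"]),(T.inv()*R.from_euler("xyz",w["orientation"])).as_matrix().round(3),w["fx"])
# tool-frame shift to a spot
for t in ([334,-50,330],):
    print(T.inv().apply(np.array(t)-s["eef_pos"]))
```

```text
bar [array([618. , 307.8]), array([612.5, 283.1]), array([535.8, 296.8]), array([540.1, 321.2])] [576.6   302.225]
yaw -0.1735280769756313
[547.6 -40.8] [ 639.2 -160.4]
Av -0.2864765102770684
Ah 90.88594659385427
Bv -5.66496337848715
Bh 85.16110119907682
case yaw 5.840506322328006 150.64766841873129 mid [ 593.4 -100.6]
wristcam in tool [  80.49557381   -0.86635123 -122.40416572] [[ 0.001 -0.95  -0.313]
 [ 1.     0.001  0.   ]
 [ 0.    -0.313  0.95 ]] 338.18756485366055
[-322.64508663 -524.93329843  -79.70683139]
```

```bash
cat >> h.py <<'E'
def go(p,yaw):
    s=r.sense(); T=R.from_euler("xyz",s["tcp_rot"])
    G=R.from_euler("xyz",[np.pi,0,yaw])
    print("t",round(s["clock"],2),"pos",s["eef_pos"].round(1),"rot",s["tcp_rot"].round(4),"F",s["contact_force"].round(1),"M",s["wrist_torque"].round(2),"open",round(s["opening"],3),"g",round(s["grasp_force"],1),"q",s["qpos"].round(2))
    print("shift m",(T.inv().apply(np.array(p)-s["eef_pos"])/1000).round(4),"turn",(T.inv()*G).as_rotvec().round(4))
E
python3 -c "
from h import *
go([575,299.5,225],2.968)"
```

```text
t 0.2 pos [271.  562.9 249.8] rot [-3.1407 -0.      2.6928] F [-0.4  0.  -0.4] M [-0.03 -0.01 -0.01] open 1.0 g 0.0 q [ 1.12  0.35  1.63  0.    1.16 -0.  ]
shift m [-0.3881 -0.1054  0.0249] turn [-9.000e-04 -2.000e-04 -2.752e-01]
```

```bash
python3 -m crank '[[-0.388,-0.105,0.025,0,0,-0.275,0],[-0.388,-0.105,0.025,0,0,-0.275,0],[-0.388,-0.105,0.025,0,0,-0.275,0],[-0.388,-0.105,0.025,0,0,-0.275,0],[-0.388,-0.105,0.025,0,0,-0.275,0]]'; python3 -c "
from h import *
go([575,299.5,225],2.968)"
```

```text
clock: 0.7
eef_pos: [459.7, 399.7, 234.8]
tcp_rot: [3.142, 0.0, 2.968]
contact_force: [0.4, 0.1, -0.8]
opening: 1.002
grasp_force: 0.0
t 0.7 pos [459.7 399.7 234.8] rot [3.1415 0.     2.9681] F [ 0.4  0.1 -0.8] M [ 0.   -0.01  0.  ] open 1.002 g 0.0 q [ 0.71  0.34  1.68  0.    1.11 -0.68]
shift m [-0.1309 -0.0788  0.0097] turn [0.     0.     0.0001]
```

```bash
python3 -m crank '[[-0.13,-0.078,0.01,0,0,0,0],[-0.13,-0.078,0.01,0,0,0,0],[-0.13,-0.078,0.01,0,0,0,0],[-0.13,-0.078,0.01,0,0,0,0],[-0.13,-0.078,0.01,0,0,0,0]]'; python3 -c "
from h import *
go([575,299.5,225],2.968)
f=cams.grab_frame('wrist');cv2.imwrite('pics/w1.png',f['image'][:,:,::-1])
print(f['position'],f['orientation'])"
```

```text
clock: 1.2
eef_pos: [573.6, 300.7, 224.4]
tcp_rot: [-3.141, -0.001, 2.965]
contact_force: [-0.6, 0.5, -0.2]
opening: 0.999
grasp_force: 0.0
t 1.2 pos [573.6 300.7 224.4] rot [-3.1412e+00 -9.0000e-04  2.9651e+00] F [-0.6  0.5 -0.2] M [ 0.    0.06 -0.  ] open 0.999 g 0.0 q [ 0.48  0.41  1.61  0.    1.12 -0.91]
shift m [-0.0016 -0.0009 -0.0007] turn [-0.0004 -0.0009 -0.0029]
[494.09971277 314.20952001 346.93890235] [2.82406328e+00 4.97157048e-04 1.39486742e+00]
```

View pics/w1.png

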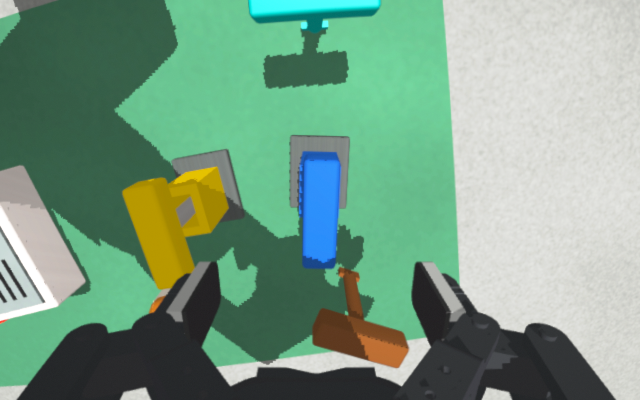

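Wrist view: the bar's top face spans about (302,159)–(340,159) to (303,262)–(336,262), lying between the fingers.

Run:
```python
from h import *
f=cams.grab_frame('wrist')
b=[plane(f,p,135) for p in [(301.5,159),(340,159),(335.5,262),(303.5,262)]]
m=np.mean(b,0);d=b[0]+b[1]-b[2]-b[3]; yaw=np.arctan2(d[1],d[0])
print(b,m,yaw,np.hypot(*d)/2)
go([*m,123],2.968)
im=f['image'].astype(int); mask=(im[:,:,2]>200)&(im[:,:,0]<80)&(im[:,:,1]<160)
ys,xs=np.nonzero(mask[140:280,280:360]); print(cv2.minAreaRect(np.c_[xs+280,ys+140].astype(np.float32)),len(xs))
```

```text
[array([534.3, 298.5]), array([538.6, 322.7]), array([610.9, 308.4]), array([606.9, 286.2])] [572.675 303.95 ] 2.960039197933793 73.66065774889599
t 1.3 pos [572.3 302.3 224.7] rot [-3.1415e+00 -8.0000e-04  2.9679e+00] F [-0.   1.1 -0.2] M [ 0.06  0.   -0.04] open 0.999 g 0.0 q [ 0.48  0.41  1.61  0.    1.12 -0.91]
shift m [-1.000e-04  1.700e-03  1.017e-01] turn [-0.     -0.0008 -0.0001]
((317.010009765625, 210.53533935546875), (40.16587829589844, 100.54246520996094), 2.6630008220672607) 3419
```

```bash
python3 -m crank '[[-0.0015,0,0.05,0,0,0,0],[-0.0015,0,0.1,0,0,0,0],[-0.0015,0,0.102,0,0,0,0],[-0.0015,0,0.102,0,0,0,0.4],[-0.0015,0,0.102,0,0,0,1]]' 80;  python3 -m crank '[[0,0,0,0,0,0,1],[0,0,0,0,0,0,1],[0,0,0,0,0,0,1],[0,0,0,0,0,0,1]]'; python3 -c "
from h import *
go([574,302,123],2.968)"
```

```text
clock: 1.8
eef_pos: [575.5, 303.0, 125.6]
tcp_rot: [3.139, 0.003, 2.969]
contact_force: [0.5, 0.1, -0.3]
opening: 0.692
grasp_force: 0.0
clock: 2.2
eef_pos: [575.6, 302.3, 125.1]
tcp_rot: [3.139, 0.002, 2.967]
contact_force: [-0.6, 1.1, 7.1]
opening: 0.268
grasp_force: 78.4
t 2.2 pos [575.6 302.3 125.1] rot [3.1393e+00 2.4000e-03 2.9675e+00] F [-0.6  1.1  7.1] M [0.11 0.24 0.01] open 0.268 g 78.4 q [ 0.48  0.52  1.68  0.    0.94 -0.92]
shift m [ 0.0016 -0.0005  0.0021] turn [ 0.0023  0.0024 -0.0005]
```

```bash
python3 -m crank '[[0,0,-0.02,0,0,0,1],[0,0,-0.06,0,0,0,1],[0,0,-0.11,0,0,0,1],[0,0,-0.16,0,0,0,1],[0,0,-0.175,0,0,0,1]]'; python3 -c "
from h import *
go([553.5,-41,230],3.1366)"
```

```text
clock: 2.7
eef_pos: [576.6, 302.5, 304.9]
tcp_rot: [3.136, 0.007, 2.968]
contact_force: [0.6, 0.9, -1.4]
opening: 0.263
grasp_force: 79.4
t 2.7 pos [576.6 302.5 304.9] rot [3.136  0.0073 2.9676] F [ 0.6  0.9 -1.4] M [-0.03 -0.05  0.02] open 0.263 g 79.4 q [ 0.48  0.35  1.52 -0.    1.27 -0.92]
shift m [-0.0362 -0.3427  0.0732] turn [ 0.005   0.0078 -0.169 ]
```

```bash
python3 -m crank '[[-0.036,-0.343,0,0.004,0.006,-0.169,1],[-0.036,-0.343,0,0.004,0.006,-0.169,1],[-0.036,-0.343,0,0.004,0.006,-0.169,1],[-0.036,-0.343,0,0.004,0.006,-0.169,1],[-0.036,-0.343,0,0.004,0.006,-0.169,1]]'; python3 -c "
from h import *
go([550,-41,235],3.1366)"
```

```text
clock: 3.2
eef_pos: [556.4, 50.3, 297.7]
tcp_rot: [-3.138, -0.006, 3.137]
contact_force: [0.7, 0.1, -1.3]
opening: 0.27
grasp_force: 79.4
t 3.2 pos [556.4  50.3 297.7] rot [-3.1381 -0.0065  3.137 ] F [ 0.7  0.1 -1.3] M [-0.04 -0.04 -0.02] open 0.27 g 79.4 q [ 0.09  0.21  1.72 -0.    1.22 -1.48]
shift m [ 0.0056 -0.0911  0.063 ] turn [-0.0035 -0.0065  0.0005]
```

```bash
python3 -m crank '[[0.006,-0.045,0.03,-0.003,-0.006,0,1],[0.006,-0.045,0.055,-0.003,-0.006,0,1],[0.006,-0.045,0.055,-0.003,-0.006,0,1],[0.006,-0.045,0.055,-0.003,-0.006,0,1],[0.006,-0.045,0.055,-0.003,-0.006,0,1]]'; python3 -c "
from h import *
go([550,-41,235],3.1366)
f=cams.grab_frame('wrist');cv2.imwrite('pics/w2.png',f['image'][:,:,::-1])
go([550,-41,235],3.1366)"
```

```text
clock: 3.7
eef_pos: [551.6, 7.9, 244.4]
tcp_rot: [-3.141, 0.002, 3.138]
contact_force: [-1.1, 0.9, -1.0]
opening: 0.266
grasp_force: 79.4
t 3.7 pos [551.6   7.9 244.4] rot [-3.1413e+00  1.5000e-03  3.1377e+00] F [-1.1  0.9 -1. ] M [ 0.02  0.02 -0.07] open 0.266 g 79.4 q [ 0.01  0.24  1.8  -0.    1.1  -1.56]
shift m [ 0.0014 -0.0489  0.0094] turn [-0.0003  0.0015  0.0011]
t 3.75 pos [551.7   8.  244.5] rot [-3.1413e+00  1.9000e-03  3.1380e+00] F [-0.7 -0.4 -1.8] M [0.01 0.04 0.02] open 0.272 g 79.4 q [ 0.01  0.24  1.8  -0.    1.1  -1.56]
shift m [ 0.0015 -0.049   0.0095] turn [-0.0003  0.0019  0.0014]
```

View pics/w2.png

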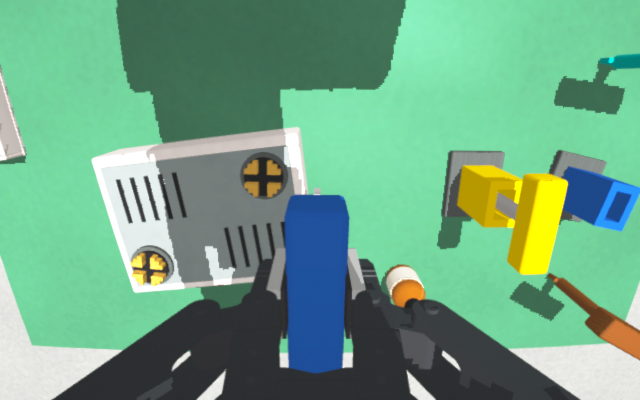

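Both screws show: A at (263,176), B at (150,267); the bar spans v≈215–368. I'll rectify both screws to the z = 79 plane.

Run:
```python
from h import *
f=cams.grab_frame('wrist'); s=r.sense(); T=R.from_euler("xyz",s["tcp_rot"])
A=plane(f,(263,176),79);B=plane(f,(150,267),79);print(A,B,np.hypot(*(A-B)))
out=[]
for c in (A,B):
    g=np.arange(400)/8-25+1/16; X,Y=np.meshgrid(g,g)  # col->-y,row->-x
    P=np.stack([c[0]-Y,c[1]-X,0*X+79],-1).reshape(-1,3)
    Rm=R.from_euler("xyz",f["orientation"]).as_matrix(); 
    K=np.array([[f["fx"],0,f["cx"]],[0,f["fy"],f["cy"]],[0,0,1]])
    m=cv2.projectPoints(P,cv2.Rodrigues(Rm.T)[0],-Rm.T@f["position"],K,f["D"])[0].reshape(400,400,2).astype(np.float32)
    out.append(cv2.remap(f["image"],m[...,0],m[...,1],cv2.INTER_CUBIC))
im=np.hstack(out)[:,:,::-1].copy()
for k in range(0,800,40): im[:4,k:k+2]=255; im[k%400:k%400+2,:4]=255
cv2.imwrite("pics/scr.png",im)
# bar in tool frame at z=-10
c=T.inv().apply(f["position"]-s["eef_pos"])
for uv in [(288,216),(350,216),(343,370),(290,370),(319,197)]:
    d=T.inv().apply(ray(f,uv)); print(uv,(c+d*((-10 if uv[1]>200 else 10)-c[2])/d[2]).round(1))
```

```text
[545.2 -39. ] [ 636.6 -155.7] 148.2324188563352
(288, 216) [ 37.  -10.5 -10. ]
(350, 216) [ 37.   11.6 -10. ]
(343, 370) [-34.2  11.2 -10. ]
(290, 370) [-34.2 -11.7 -10. ]
(319, 197) [37.6  0.7 10. ]
```

View pics/scr.png

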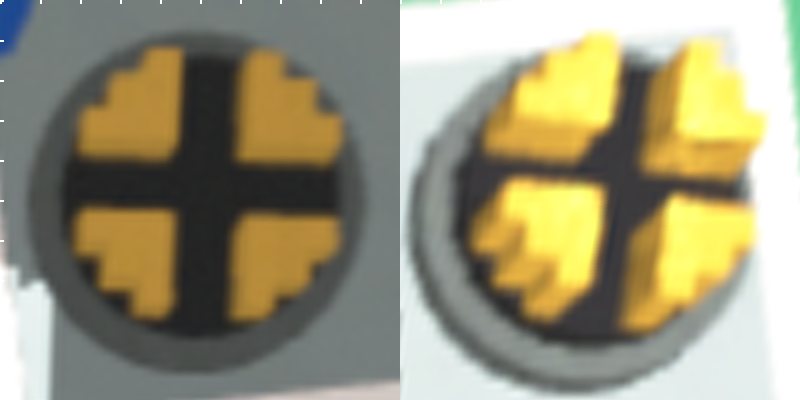

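Rectified view: with wall parallax removed, slot A is centred at (212,177) with slots at about −1.5°. Slot B is centred at (641,161) at about −6°. World positions are A ≈ (547.6,−40.3), B ≈ (640.6,−160.9), and the tip sits about 1.4 mm along tool +x.

```bash
cat >> h.py <<'E'
C=dict(A=np.array([547.6,-40.3]),B=np.array([640.6,-160.9])); OFF=1.4
def over(k,z,yaw): go([*(C[k]-OFF*np.array([np.cos(yaw),np.sin(yaw)])),z],yaw)
E
python3 -c "
from h import *
over('A',202,3.119)"
```

```text
t 3.8 pos [551.6   8.  244.4] rot [-3.1412e+00  1.7000e-03  3.1382e+00] F [-0.3 -0.1 -1.8] M [-0.01  0.03 -0.02] open 0.266 g 79.4 q [ 0.01  0.24  1.8  -0.    1.1  -1.56]
shift m [ 0.0025 -0.0483  0.0424] turn [-0.0003  0.0018  0.0192]
```

```bash
python3 -m crank '[[0.0025,-0.03,0.01,0,0.0018,0.019,1],[0.0025,-0.0483,0.03,0,0.0018,0.019,1],[0.0025,-0.0483,0.042,0,0.0018,0.019,1],[0.0025,-0.0483,0.042,0,0.0018,0.019,1],[0.0025,-0.0483,0.042,0,0.0018,0.019,1]]'; python3 -c "
from h import *
over('A',190,3.119)"
```

```text
clock: 4.3
eef_pos: [548.3, -40.4, 201.6]
tcp_rot: [-3.141, -0.002, 3.118]
contact_force: [0.6, 0.6, -1.1]
opening: 0.269
grasp_force: 79.5
t 4.3 pos [548.3 -40.4 201.6] rot [-3.1413e+00 -1.7000e-03  3.1185e+00] F [ 0.6  0.6 -1.1] M [0.02 0.01 0.03] open 0.269 g 79.5 q [-0.08  0.29  1.84 -0.    1.01 -1.62]
shift m [-0.0007  0.0001  0.0116] turn [-0.0003 -0.0017 -0.0005]
```

Descend to 190 (4 mm into the slot) gently.

```bash
python3 -m crank '[[-0.0007,0,0.004,0,-0.001,0,1],[-0.0007,0,0.007,0,-0.001,0,1],[-0.0007,0,0.0095,0,-0.001,0,1],[-0.0007,0,0.0115,0,-0.001,0,1],[-0.0007,0,0.0125,0,-0.001,0,1]]'; python3 -c "
from h import *
over('A',187.5,3.119)"
```

```text
clock: 4.8
eef_pos: [548.5, -41.2, 188.4]
tcp_rot: [-3.141, -0.001, 3.118]
contact_force: [-0.1, 1.5, -1.9]
opening: 0.265
grasp_force: 79.5
t 4.8 pos [548.5 -41.2 188.4] rot [-3.1411e+00 -1.3000e-03  3.1179e+00] F [-0.1  1.5 -1.9] M [-0.01  0.01 -0.03] open 0.265 g 79.5 q [-0.08  0.31  1.85 -0.    0.98 -1.62]
shift m [-0.0004  0.0009  0.0009] turn [-0.0005 -0.0013 -0.0011]
```

```bash
python3 -m crank '[[0,0.0005,0,0,0,0.12,1],[0,0.0004,0.0005,0,0,0.25,1],[0,0.0002,0.0005,0,0,0.38,1],[0,0,0.0005,0,0,0.5,1],[0,0,0.0005,0,0,0.6,1]]'; python3 -c "
from h import *
over('A',187.5,3.119-1.2)"
```

```text
clock: 5.3
eef_pos: [548.8, -40.7, 188.3]
tcp_rot: [3.141, -0.001, 2.513]
contact_force: [-0.6, 2.7, 0.4]
opening: 0.261
grasp_force: 79.6
t 5.3 pos [548.8 -40.7 188.3] rot [ 3.1414e+00 -9.0000e-04  2.5129e+00] F [-0.6  2.7  0.4] M [ 0.88 -0.03  0.12] open 0.261 g 79.6 q [-0.08  0.31  1.85  0.    0.98 -1.02]
shift m [ 0.0001 -0.0012  0.0008] turn [-1.000e-04 -9.000e-04  5.939e-01]
```

Torque about 0.12–0.15 N·m and low side force, so the screw is turning. Continuing.

```bash
python3 -m crank '[[0,-0.0003,0.0005,0,0,0.12,1],[0,-0.0006,0.0005,0,0,0.25,1],[0,-0.0009,0.0005,0,0,0.38,1],[0,-0.0012,0.0005,0,0,0.5,1],[0.0001,-0.0012,0.0005,0,0,0.6,1]]'; python3 -c "
from h import *
over('A',187.5,3.119-1.5)"
```

```text
clock: 5.8
eef_pos: [548.6, -41.3, 188.2]
tcp_rot: [3.141, -0.001, 1.913]
contact_force: [0.5, 4.5, 1.2]
opening: 0.267
grasp_force: 80.0
t 5.8 pos [548.6 -41.3 188.2] rot [ 3.1405e+00 -1.0000e-03  1.9126e+00] F [0.5 4.5 1.2] M [ 1.26 -0.17  0.16] open 0.267 g 80.0 q [-0.08  0.31  1.85  0.    0.98 -0.42]
shift m [-0.     -0.001   0.0007] turn [ 0.0009 -0.0011  0.2936]
```

```bash
python3 -m crank '[[0,0,0.0005,0,0,0.1,1],[0,0,0.0005,0,0,0.2,1],[0,0,0.0005,0,0,0.3,1],[0,0,0.0005,0,0,0.35,1]]'; python3 -c "
from h import *
over('A',187.5,3.119-1.5)"; python3 -m crank '[[0,0,0,0,0,0.07,1],[0,0,0,0,0,0.12,1]]'; python3 -c "
from h import *
over('A',187.5,3.119-1.7)"
```

```text
clock: 6.2
eef_pos: [548.6, -41.4, 188.0]
tcp_rot: [3.141, -0.001, 1.564]
contact_force: [-0.6, 4.0, 5.4]
opening: 0.268
grasp_force: 80.4
t 6.2 pos [548.6 -41.4 188. ] rot [ 3.1410e+00 -1.1000e-03  1.5637e+00] F [-0.6  4.   5.4] M [1.18 0.06 0.14] open 0.268 g 80.4 q [-0.08  0.31  1.85  0.    0.98 -0.07]
shift m [-0.0003 -0.0009  0.0005] turn [ 0.0007 -0.0011 -0.0553]
clock: 6.4
eef_pos: [548.5, -41.4, 188.0]
tcp_rot: [3.141, -0.001, 1.445]
contact_force: [-1.8, 4.4, 5.1]
opening: 0.266
grasp_force: 80.4
t 6.4 pos [548.5 -41.4 188. ] rot [ 3.1412e+00 -1.2000e-03  1.4448e+00] F [-1.8  4.4  5.1] M [1.2  0.16 0.2 ] open 0.266 g 80.4 q [-0.08  0.31  1.85  0.    0.98  0.05]
shift m [-0.0004 -0.0011  0.0005] turn [ 0.0004 -0.0012  0.0258]
```

```bash
for i in 1; do python3 -m crank '[[0,0,0,0,0,0.07,1],[0,0,0,0,0,0.14,1]]'; python3 -c "
from h import *
over('A',187.5,3.119-1.7)"|head -1; python3 -m crank '[[0,0,0,0,0,0.07,1],[0,0,0,0,0,0.14,1]]'; python3 -c "
from h import *
over('A',187.5,3.119-1.7)"|head -1; done
```

```text
clock: 6.6
eef_pos: [548.5, -41.4, 188.0]
tcp_rot: [3.141, -0.001, 1.305]
contact_force: [-0.1, 5.4, 5.7]
opening: 0.266
grasp_force: 80.4
t 6.6 pos [548.5 -41.4 188. ] rot [ 3.1415e+00 -1.3000e-03  1.3046e+00] F [-0.1  5.4  5.7] M [1.24 0.18 0.15] open 0.266 g 80.4 q [-0.08  0.31  1.85  0.    0.98  0.19]
clock: 6.8
eef_pos: [548.6, -41.4, 188.1]
tcp_rot: [3.141, -0.001, 1.166]
contact_force: [0.6, 5.6, 5.1]
opening: 0.267
grasp_force: 80.5
t 6.8 pos [548.6 -41.4 188.1] rot [ 3.1413e+00 -1.1000e-03  1.1661e+00] F [0.6 5.6 5.1] M [1.39 0.07 1.3 ] open 0.267 g 80.5 q [-0.08  0.31  1.85  0.    0.98  0.33]
```

Torque jumped to 1.3 N·m, which is the stop. One small confirming nudge.

```bash
python3 -m crank '[[0,0,0,0,0,0.04,1],[0,0,0,0,0,0.04,1]]'; python3 -c "
from h import *
over('A',187.5,3.119-1.7)"|head -1
```

```text
clock: 7.0
eef_pos: [548.7, -41.3, 188.1]
tcp_rot: [3.141, -0.001, 1.128]
contact_force: [0.5, 6.1, 5.3]
opening: 0.269
grasp_force: 80.5
t 7.0 pos [548.7 -41.3 188.1] rot [ 3.141e+00 -1.000e-03  1.128e+00] F [0.5 6.1 5.3] M [1.34 0.06 1.2 ] open 0.269 g 80.5 q [-0.08  0.31  1.85  0.    0.98  0.36]
```

```bash
python3 -m crank '[[0,0,0,0,0,-0.07,1],[0,0,-0.001,0,0,-0.13,1],[0,0,-0.004,0,0,-0.13,1],[0,0,-0.014,0,0,-0.13,1],[0,0,-0.035,0,0,-0.13,1]]'; python3 -c "
from h import *
over('B',215,3.037)
f=cams.grab_frame('wrist');cv2.imwrite('pics/w3.png',f['image'][:,:,::-1])"
```

```text
clock: 7.5
eef_pos: [546.7, -42.3, 221.3]
tcp_rot: [-3.137, 0.002, 1.257]
contact_force: [-0.3, -0.1, -2.4]
opening: 0.266
grasp_force: 81.5
t 7.5 pos [546.7 -42.3 221.3] rot [-3.1374e+00  2.0000e-03  1.2567e+00] F [-0.3 -0.1 -2.4] M [-0.01 -0.02  0.05] open 0.266 g 81.5 q [-0.08  0.27  1.82 -0.    1.05  0.24]
shift m [-0.0835  0.1273  0.0059] turn [-0.0048 -0.0023 -1.7803]
```

View pics/w3.png

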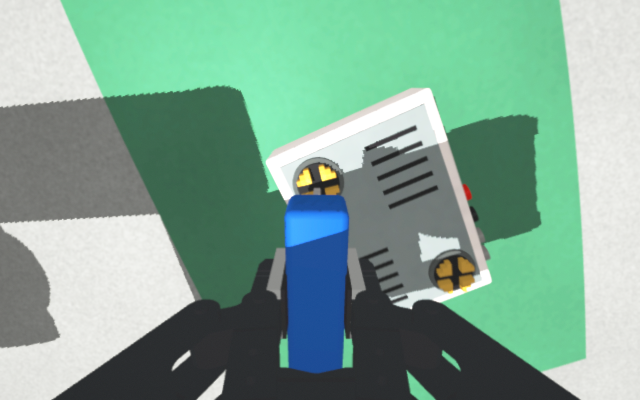

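```bash
python3 -c "
from h import *
over('B',205,1.466)"
```

```text
t 7.55 pos [548.9 -42.5 225.7] rot [3.1399e+00 6.0000e-04 1.2567e+00] F [ 2.1 -0.2  1.3] M [-0.   -0.08 -0.07] open 0.268 g 81.6 q [-0.08  0.26  1.82 -0.    1.06  0.24]
shift m [-0.0857  0.124   0.021 ] turn [ 0.0016  0.0007 -0.2093]
```

```bash
python3 -m crank '[[-0.03,0.04,0,0,0,-0.1,1],[-0.06,0.08,0,0.001,0,-0.209,1],[-0.0857,0.124,0,0.001,0,-0.209,1],[-0.0857,0.124,0.015,0.001,0,-0.209,1],[-0.0857,0.124,0.021,0.001,0,-0.209,1]]';python3 -m crank '[[0,0,0,0,0,0,1],[0,0,0,0,0,0,1]]'; python3 -c "
from h import *
over('B',188,1.466)"
```

```text
clock: 8.05
eef_pos: [638.9, -162.9, 199.3]
tcp_rot: [-3.138, 0.0, 1.464]
contact_force: [-0.6, 0.3, -1.7]
opening: 0.27
grasp_force: 81.5
clock: 8.25
eef_pos: [638.7, -161.0, 201.1]
tcp_rot: [-3.139, 0.0, 1.467]
contact_force: [0.5, -0.6, -1.4]
opening: 0.271
grasp_force: 81.5
t 8.25 pos [ 638.7 -161.   201.1] rot [-3.1386e+00  3.0000e-04  1.4673e+00] F [ 0.5 -0.6 -1.4] M [-0.01 -0.    0.01] open 0.271 g 81.5 q [-0.25  0.45  1.6  -0.    1.09 -0.14]
shift m [-0.0011  0.0019  0.0131] turn [-0.003   0.0003  0.0013]
```

```bash
python3 -m crank '[[-0.001,0.0019,0.001,-0.003,0,0,1],[-0.001,0.0019,0.002,-0.003,0,0,1],[-0.001,0.0019,0.002,-0.003,0,0,1]]' | grep eef; python3 -m crank '[[0,0,0.003,0,0,0,1],[0,0,0.006,0,0,0,1],[0,0,0.009,0,0,0,1],[0,0,0.011,0,0,0,1],[0,0,0.011,0,0,0,1]]'; python3 -c "
from h import *
over('B',188,1.466)"
```

```text
eef_pos: [641.2, -162.8, 199.4]
clock: 9.05
eef_pos: [641.0, -163.1, 187.5]
tcp_rot: [3.141, 0.0, 1.467]
contact_force: [-0.3, 0.5, -2.0]
opening: 0.262
grasp_force: 81.5
t 9.05 pos [ 641.  -163.1  187.5] rot [3.1414e+00 4.0000e-04 1.4667e+00] F [-0.3  0.5 -2. ] M [-0.06  0.02 -0.  ] open 0.262 g 81.5 q [-0.25  0.47  1.61 -0.    1.07 -0.15]
shift m [ 0.0008 -0.0006 -0.0005] turn [0.0002 0.0004 0.0007]
```

In slot B freely. Turning with a small eccentricity correction.

```bash
python3 -m crank '[[0.0003,-0.0003,0,0,0,0.12,1],[0.0006,-0.0005,0,0,0,0.25,1],[0.0008,-0.0008,0,0,0,0.38,1],[0.0008,-0.0011,0,0,0,0.5,1],[0.001,-0.0013,0,0,0,0.6,1]]' >/dev/null; python3 -c "
from h import *
over('B',187.5,1.466-1.2)"
```

```text
t 9.55 pos [ 640.5 -162.5  188.1] rot [ 3.1391e+00 -2.0000e-04  8.6230e-01] F [ 0.8 -2.2 -4.6] M [-0.51 -0.39  0.21] open 0.264 g 81.1 q [-0.25  0.47  1.61 -0.    1.07  0.46]
shift m [ 0.0001 -0.0017  0.0006] turn [ 0.0023 -0.0009  0.5963]
```

```bash
python3 -m crank '[[0,-0.0003,0,0.001,0,0.12,1],[0,-0.0006,0,0.002,0,0.25,1],[0,-0.0009,0,0.002,0,0.38,1],[0,-0.0013,0,0.002,0,0.5,1],[0,-0.0015,0,0.002,0,0.6,1]]' >/dev/null; python3 -c "
from h import *
over('B',187.5,1.466-1.5)"
python3 -m crank '[[0,-0.0002,0,0,0,0.1,1],[0,-0.0004,0,0,0,0.2,1],[0,-0.0004,0,0,0,0.28,1]]' >/dev/null; python3 -c "
from h import *
over('B',187.5,1.466-1.7)"
```

```text
t 10.05 pos [ 639.4 -161.5  188.1] rot [ 3.1415e+00 -1.0000e-03  2.6230e-01] F [ 2.3 -1.9 -4.4] M [-0.36 -0.48  0.17] open 0.264 g 81.2 q [-0.25  0.46  1.61  0.    1.07  1.06]
shift m [-0.     -0.0007  0.0006] turn [-0.     -0.001   0.2963]
t 10.35 pos [ 639.2 -160.9  188. ] rot [-3.1411e+00 -7.0000e-04 -1.6800e-02] F [ 0.5 -0.4 -2.9] M [-0.13 -0.4   0.19] open 0.267 g 81.2 q [-0.25  0.46  1.61  0.    1.07  1.34]
shift m [ 0.     -0.0004  0.0005] turn [-0.0006 -0.0007  0.2172]
```

```bash
S='python3 -c "
from h import *
over(\"B\",187.5,1.466-1.9)"'
python3 -m crank '[[0,0,0,0,0,0.07,1],[0,0,0,0,0,0.14,1]]'>/dev/null; eval "$S"|head -1
python3 -m crank '[[0,0,0,0,0,0.07,1],[0,0,0,0,0,0.14,1]]'>/dev/null; eval "$S"|head -1
python3 -m crank '[[0,0,0,0,0,0.06,1],[0,0,0,0,0,0.1,1]]'>/dev/null; eval "$S"
```

```text
t 10.55 pos [ 639.1 -160.7  188. ] rot [-3.1405e+00 -4.0000e-04 -1.5590e-01] F [ 0.8  0.5 -3.7] M [ 0.11 -0.31  0.17] open 0.266 g 81.2 q [-0.25  0.46  1.61  0.    1.07  1.48]
t 10.75 pos [ 639.2 -160.5  188.1] rot [-3.1401e+00 -2.0000e-04 -2.9590e-01] F [ 1.7  1.3 -3.1] M [ 0.34 -0.39  0.18] open 0.269 g 81.2 q [-0.25  0.46  1.61  0.    1.07  1.62]
t 10.95 pos [ 639.2 -160.3  188. ] rot [-3.1398  0.     -0.3955] F [ 1.5  2.5 -3.6] M [ 0.43 -0.43  0.19] open 0.268 g 81.2 q [-0.25  0.46  1.61  0.    1.07  1.72]
shift m [ 0.0001 -0.      0.0005] turn [-0.0018  0.0001  0.0385]
```

```bash
S='python3 -c "
from h import *
over(\"B\",187.5,1.466-1.9)"'
python3 -m crank '[[0,0,0,0,0,0.06,1],[0,0,0,0,0,0.1,1]]'>/dev/null; eval "$S"|head -1
python3 -m crank '[[0,0,0,0,0,0.05,1],[0,0,0,0,0,0.08,1]]'>/dev/null; eval "$S"
```

```text
t 11.15 pos [ 639.3 -160.1  188.1] rot [-3.1395e+00  2.0000e-04 -4.9550e-01] F [ 1.2  3.1 -2.4] M [ 0.62 -0.47  0.14] open 0.268 g 81.1 q [-0.25  0.46  1.61  0.    1.07  1.82]
t 11.35 pos [ 639.3 -160.1  188.1] rot [-3.1394e+00  4.0000e-04 -5.7500e-01] F [ 2.8  3.2 -3.4] M [ 0.83 -0.69  0.22] open 0.263 g 81.1 q [-0.25  0.46  1.61  0.    1.07  1.9 ]
shift m [0.0002 0.0002 0.0006] turn [-0.0022  0.0002 -0.141 ]
```

Turned 2.04 rad, still at the running torque; continuing (at most ~2.35 including lash).

```bash
S='python3 -c "
from h import *
over(\"B\",187.5,1.466-1.9)"'
python3 -m crank '[[0,0,0,0,0,0.05,1],[0,0,0,0,0,0.08,1]]'>/dev/null; eval "$S"|head -1
python3 -m crank '[[0,0,0,0,0,0.05,1],[0,0,0,0,0,0.06,1]]'>/dev/null; eval "$S"
```

```text
t 11.55 pos [ 639.2 -160.2  188. ] rot [-3.1399e+00  6.0000e-04 -6.5440e-01] F [ 2.   3.4 -4. ] M [ 0.91 -0.69  0.59] open 0.266 g 81.0 q [-0.25  0.46  1.61  0.    1.07  1.98]
t 11.75 pos [ 638.1 -160.8  187.9] rot [ 3.1411e+00  1.9000e-03 -7.1420e-01] F [-0.8  0.3 -1.2] M [0.24 0.37 0.02] open 0.269 g 81.6 q [-0.25  0.46  1.61  0.    1.07  2.04]
shift m [ 0.0006 -0.0012  0.0004] turn [ 2.000e-04  2.000e-03 -2.802e-01]
```

```bash
S='python3 -c "
from h import *
over(\"B\",187.5,1.466-2.2)"'
python3 -m crank '[[0,0,0,0,0,0.03,1],[0,0,0,0,0,0.05,1]]'>/dev/null; eval "$S"|head -1
python3 -m crank '[[0,0,0,0,0,0.03,1],[0,0,0,0,0,0.05,1]]'>/dev/null; eval "$S"
```

```text
t 11.95 pos [ 638.1 -160.8  187.9] rot [ 3.1411e+00  2.0000e-03 -7.6340e-01] F [-2.6  0.6 -1.3] M [0.19 0.56 0.12] open 0.265 g 81.5 q [-0.25  0.46  1.61  0.    1.07  2.08]
t 12.15 pos [ 638.  -161.   187.9] rot [ 3.1408e+00  1.7000e-03 -8.1360e-01] F [-4.1 -0.3 -0.4] M [-0.13  0.88  0.18] open 0.265 g 81.5 q [-0.25  0.46  1.61  0.    1.07  2.13]
shift m [ 0.0003 -0.0018  0.0004] turn [ 0.0008  0.0018 -0.0796]
```

```bash
S='python3 -c "
from h import *
over(\"B\",187.5,1.466-2.3)"'
python3 -m crank '[[0,-0.0005,0,0,0,0.03,1],[0,-0.001,0,0,0,0.05,1]]'>/dev/null; eval "$S"|head -1
python3 -m crank '[[0,0,0,0,0,0.03,1],[0,0,0,0,0,0.05,1]]'>/dev/null; eval "$S"
python3 -c "
from h import *
f=cams.grab_frame('wrist');g=cams.grab_frame('top')
a=f['image'][100:400,120:520];b=cv2.resize(g['image'][160:230,310:400],(386,300),interpolation=cv2.INTER_CUBIC)
cv2.imwrite('pics/w4.png',np.hstack([a,b])[:,:,::-1])"
```

```text
t 12.35 pos [ 638.3 -160.8  187.8] rot [ 3.1392e+00  1.7000e-03 -8.6340e-01] F [-5.2 -2.6  1.4] M [-0.89  1.63  0.27] open 0.265 g 81.9 q [-0.25  0.46  1.61 -0.    1.07  2.19]
t 12.55 pos [ 638.1 -160.9  187.9] rot [ 3.1387e+00  1.6000e-03 -9.1310e-01] F [-6.1 -3.8  1.3] M [-0.93  1.65  0.47] open 0.268 g 81.9 q [-0.25  0.46  1.61 -0.    1.07  2.24]
shift m [ 0.0001 -0.0019  0.0004] turn [ 0.0029  0.0017 -0.0791]
```

View pics/w4.png

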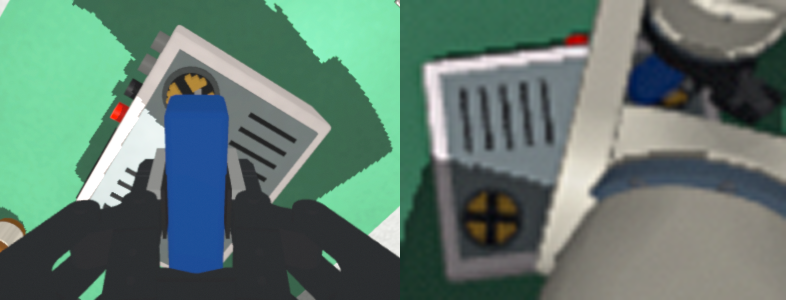

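```bash
S='python3 -c "
from h import *
over(\"B\",187.5,1.466-2.3)"'
python3 -m crank '[[0,-0.0005,0,0,0,0.03,1],[0,-0.001,0,0,0,0.05,1]]'>/dev/null; eval "$S"|head -1
python3 -m crank '[[0,-0.0005,0,0,0,0.03,1],[0,-0.0005,0,0,0,0.04,1]]'>/dev/null; eval "$S"
```

```text
t 12.85 pos [ 638.3 -160.7  187.8] rot [ 3.1371e+00  1.5000e-03 -9.6270e-01] F [-7.8 -5.9  2.9] M [-1.47  2.25  0.64] open 0.268 g 82.3 q [-0.25  0.47  1.61 -0.    1.07  2.29]
t 13.05 pos [ 638.4 -160.7  187.8] rot [ 3.1361e+00  1.5000e-03 -1.0024e+00] F [-9.3 -6.1  3.1] M [-1.55  2.51  0.61] open 0.262 g 82.7 q [-0.25  0.47  1.61 -0.    1.07  2.33]
shift m [ 0.     -0.0015  0.0003] turn [ 0.0053  0.0019 -0.1683]
```

Ambiguous: the blade seems off-centre and may have shifted. Back off, lift, and look at B.

```bash
python3 -m crank '[[0,0.0005,0,0,0,-0.1,1],[0,0.001,0,0,0,-0.2,1],[0,0.001,-0.004,0,0,-0.22,1],[0,0.001,-0.02,0,0,-0.22,1],[0,0.001,-0.05,0,0,-0.22,1]]'
python3 -m crank '[[0.01,-0.05,-0.015,0,0,0,1],[0.01,-0.065,-0.015,0,0,0,1],[0.01,-0.065,-0.015,0,0,0,1],[0.01,-0.065,-0.015,0,0,0,1]]'
python3 - <<'E'
from h import *
f=cams.grab_frame('wrist'); s=r.sense(); T=R.from_euler("xyz",s["tcp_rot"]); print(s["eef_pos"],s["tcp_rot"])
c=C['B']; g=np.arange(400)/8-25+1/16; X,Y=np.meshgrid(g,g)
P=np.stack([c[0]-Y,c[1]-X,0*X+79],-1).reshape(-1,3)
Rm=R.from_euler("xyz",f["orientation"]).as_matrix(); K=np.array([[f["fx"],0,f["cx"]],[0,f["fy"],f["cy"]],[0,0,1]])
m=cv2.projectPoints(P,cv2.Rodrigues(Rm.T)[0],-Rm.T@f["position"],K,f["D"])[0].reshape(400,400,2).astype(np.float32)
print("cam",f["position"])
o=cv2.remap(f["image"],m[...,0],m[...,1],cv2.INTER_CUBIC)
w=cv2.resize(f["image"][80:400,160:480],(400,400))
cv2.imwrite("pics/w5.png",np.hstack([o,w])[:,:,::-1])
E
```

```text
clock: 13.55
eef_pos: [639.8, -159.4, 238.0]
tcp_rot: [-3.141, 0.002, -0.786]
contact_force: [0.5, 0.1, -1.2]
opening: 0.269
grasp_force: 81.4
clock: 13.95
eef_pos: [693.1, -120.2, 253.5]
tcp_rot: [-3.141, 0.0, -0.783]
contact_force: [-0.7, -0.9, -2.0]
opening: 0.264
grasp_force: 81.6
[ 692.47624427 -120.66287764  253.10736159] [-3.14120206e+00  1.00517943e-03 -7.83605989e-01]
cam [ 749.17450246 -177.5219016   376.0157439 ]
```

View pics/w5.png

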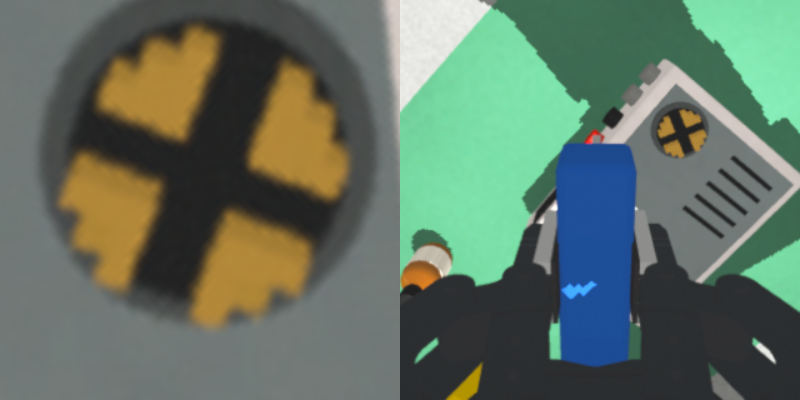

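The viewer budget is used up, so I'll measure numerically: fit the slot cross angle before (saved image) and now for both screws.

```bash
cat >> h.py <<'E'
def rect(f,c,z=79,h=25,k=4):
    n=2*h*k; g=(np.arange(n)+.5)/k-h; Y,X=np.meshgrid(g,g)
    P=np.stack([c[0]+X,c[1]+Y,0*X+z],-1).reshape(-1,3)
    Rm=R.from_euler("xyz",f["orientation"]).as_matrix(); K=np.array([[f["fx"],0,f["cx"]],[0,f["fy"],f["cy"]],[0,0,1]])
    m=cv2.projectPoints(P,cv2.Rodrigues(Rm.T)[0],-Rm.T@f["position"],K,f["D"])[0].reshape(n,n,2).astype(np.float32)
    return cv2.remap(f["image"],m[...,0],m[...,1],cv2.INTER_LINEAR).astype(float),X,Y
def cross(f,c):
    im,X,Y=rect(f,c); m=np.clip((im[...,0]-im[...,2])/(im.sum(-1)+30)*2,0,1)
    best=(-9,)
    for ox in np.arange(-4,4.1,1):
        for oy in np.arange(-4,4.1,1):
            x,y=X-ox,Y-oy; disc=np.hypot(x,y)<17
            for a in range(-45,45,2):
                t=np.radians(a); u=x*np.cos(t)+y*np.sin(t); v=-x*np.sin(t)+y*np.cos(t)
                L=(abs(u)>4)&(abs(v)>4)
                s=m[disc&L].mean()-m[disc&~L].mean()
                if s>best[0]: best=(round(s,3),a,round(c[0]+ox,1),round(c[1]+oy,1))
    return best
E
python3 - <<'E'
from h import *
f=cams.grab_frame('wrist'); s=r.sense(); T=R.from_euler("xyz",s["tcp_rot"])
tc=T.inv().apply(f["position"]-s["eef_pos"]); tr=T.inv()*R.from_euler("xyz",f["orientation"])
print("B now",cross(f,C['B']))
def old(n,p,rot):
    G=R.from_euler("xyz",rot); return dict(f,image=cv2.imread(n)[:,:,::-1].copy(),position=np.array(p)+G.apply(tc),orientation=(G*tr).as_euler("xyz"))
o=old("pics/w2.png",[551.65,8,244.45],[-3.1413,.0017,3.138]); print("w2",cross(o,C['A']),cross(o,C['B']))
o=old("pics/w3.png",[548.9,-42.5,225.7],[3.1399,.0006,1.2567]); print("w3 B",cross(o,C['B']))
g=cams.grab_frame("top"); print("top now",cross(g,C['A']),cross(g,C['B']))
g['image']=cv2.imread("pics/top0.png")[:,:,::-1].copy(); print("top0",cross(g,C['A']),cross(g,C['B']))
E
```

```text
B now (np.float64(0.451), -21, np.float64(643.6), np.float64(-161.9))
w2 (np.float64(0.455), -3, np.float64(547.6), np.float64(-38.3)) (np.float64(0.243), -7, np.float64(638.6), np.float64(-156.9))
w3 B (np.float64(0.278), -7, np.float64(644.6), np.float64(-159.9))
top now (np.float64(0.002), 35, np.float64(543.6), np.float64(-44.3)) (np.float64(0.015), 35, np.float64(640.6), np.float64(-156.9))
top0 (np.float64(0.402), -3, np.float64(547.6), np.float64(-41.3)) (np.float64(0.363), -7, np.float64(640.6), np.float64(-160.9))
```

```bash
python3 -c "
from h import *
go([600,0,255],-0.5)"
```

```text
t 14.1 pos [ 692.2 -121.1  252.9] rot [-3.1414e+00  1.3000e-03 -7.8410e-01] F [-0.3 -0.2 -1.9] M [-0.01 -0.01  0.04] open 0.267 g 81.6 q [-0.18  0.47  1.45  0.    1.22  2.18]
shift m [-0.1508 -0.0207 -0.0019] turn [-0.0004  0.0013 -0.2841]
```

```bash
python3 -m crank '[[-0.04,-0.005,-0.002,0,0,0,1],[-0.08,-0.01,-0.002,0,0,0,1],[-0.12,-0.015,-0.002,0,0,0,1],[-0.151,-0.021,-0.002,0,0,0,1],[-0.151,-0.021,-0.002,0,0,0,1]]' | grep eef
python3 -c "
from h import *
f=cams.grab_frame('wrist');print(cross(f,C['A']),proj(f,[[*C['A'],79],[*C['B'],79]]), cross(f,C['B']))
go([*C['B'],205],1.2)"
```

```text
eef_pos: [597.9, 2.8, 255.3]
(np.float64(0.453), -3, np.float64(550.6), np.float64(-41.3)) [[386.6 184.9]
 [422.2   4.1]] (np.float64(0.22), -19, np.float64(642.6), np.float64(-158.9))
t 14.65 pos [599.5   1.5 255.5] rot [-3.141e+00  1.000e-03 -7.821e-01] F [-0.5 -1.  -1.5] M [-0.04 -0.03 -0.02] open 0.271 g 81.5 q [-0.    0.31  1.68  0.    1.15  2.35]
shift m [0.1437 0.0862 0.0503] turn [-1.4000e-03  0.0000e+00 -1.9821e+00]
```

```bash
python3 -m crank '[[0,0,0,0,0,-0.14,1],[0,0,0,0,0,-0.28,1],[0,0,0,0,0,-0.42,1],[0,0,0,0,0,-0.56,1],[0,0,0,0,0,-0.7,1]]' >/dev/null;python3 -m crank '[[0,0,0,0,0,-0.14,1],[0,0,0,0,0,-0.28,1],[0,0,0,0,0,-0.42,1],[0,0,0,0,0,-0.56,1],[0,0,0,0,0,-0.7,1]]' >/dev/null; python3 -m crank '[[0,0,0,0,0,-0.14,1],[0,0,0,0,0,-0.28,1],[0,0,0,0,0,-0.42,1],[0,0,0,0,0,-0.56,1],[0,0,0,0,0,-0.7,1]]' |grep eef; python3 -c "
from h import *
over('A',202,1.518)"
```

```text
eef_pos: [601.2, -0.7, 255.2]
t 16.15 pos [601.2  -0.7 255.2] rot [-3.1415e+00 -7.0000e-04  1.3210e+00] F [-0.6  0.1 -0.7] M [-0.03  0.   -0.01] open 0.271 g 81.6 q [-0.    0.31  1.68  0.    1.15  0.25]
shift m [-0.053  -0.0418  0.0531] turn [ 0.     -0.0007 -0.197 ]
```

```bash
python3 -m crank '[[-0.025,-0.02,0.015,0,0,-0.1,1],[-0.053,-0.0418,0.035,0,0,-0.197,1],[-0.053,-0.0418,0.049,0,0,-0.197,1],[-0.053,-0.0418,0.049,0,0,-0.197,1],[-0.053,-0.0418,0.049,0,0,-0.197,1]]' >/dev/null; python3 -m crank '[[0,0,0,0,0,0,1],[0,0,0,0,0,0,1]]' >/dev/null; python3 -c "
from h import *
over('A',200,1.518)"
```

```text
t 16.85 pos [548.  -39.8 207. ] rot [ 3.1402e+00 -1.1000e-03  1.5139e+00] F [-0.6  0.3 -1.8] M [0.02 0.02 0.01] open 0.269 g 81.5 q [-0.08  0.28  1.84  0.    1.02 -0.02]
shift m [-0.0019 -0.0003  0.007 ] turn [ 0.0014 -0.0011 -0.0041]
```

```bash
python3 -m crank '[[-0.0019,-0.0003,0.005,0.001,0,-0.004,1],[-0.0019,-0.0003,0.009,0.001,0,-0.004,1],[-0.0019,-0.0003,0.013,0.001,0,-0.004,1],[-0.0019,-0.0003,0.017,0.001,0,-0.004,1],[-0.0019,-0.0003,0.019,0.001,0,-0.004,1]]' >/dev/null; python3 -c "
from h import *
over('A',187.5,1.518)"; python3 -m crank '[[0,0,0,0,0,0.1,1],[0,0,0,0,0,0.15,1]]' >/dev/null; python3 -c "
from h import *
over('A',187.5,1.518)"
```

```text
t 17.35 pos [546.2 -41.8 186.6] rot [-3.1398e+00 -1.1000e-03  1.5179e+00] F [ 0.3  0.6 -1.6] M [-0.01 -0.02  0.01] open 0.268 g 81.5 q [-0.08  0.31  1.86  0.    0.98 -0.03]
shift m [ 0.0002  0.0013 -0.0009] turn [-0.0018 -0.0011 -0.0001]
t 17.55 pos [547.4 -42.  187.2] rot [ 3.1409e+00 -1.0000e-03  1.3643e+00] F [ 3.1  0.1 -3.5] M [-0.19 -0.92  0.06] open 0.264 g 81.2 q [-0.08  0.31  1.86  0.    0.98  0.13]
shift m [ 0.0003  0.0001 -0.0003] turn [ 0.0008 -0.0009 -0.1537]
```

```bash
S='python3 -c "
from h import *
over(\"A\",187.5,1.3)"'
python3 -m crank '[[0,0,0,0,0,0.05,1]]'>/dev/null; eval "$S"|head -1
python3 -m crank '[[0,0,0,0,0,0.05,1]]'>/dev/null; eval "$S"|head -1
python3 -m crank '[[0,0,0,0,0,0.05,1]]'>/dev/null; eval "$S"|head -1
python3 -m crank '[[0,0,0,0,0,0.05,1]]'>/dev/null; eval "$S"
```

```text
t 17.65 pos [547.7 -42.1 187.4] rot [ 3.1401e+00 -1.0000e-03  1.3158e+00] F [ 3.9 -1.7 -5.8] M [-0.23 -1.04  0.15] open 0.269 g 81.1 q [-0.08  0.31  1.86  0.    0.98  0.17]
t 17.75 pos [547.8 -42.1 187.4] rot [ 3.1400e+00 -1.0000e-03  1.2664e+00] F [ 5.1 -1.3 -5.7] M [-0.24 -1.1   0.5 ] open 0.266 g 81.0 q [-0.08  0.31  1.86  0.    0.98  0.22]
t 17.85 pos [547.9 -42.1 187.3] rot [ 3.1398e+00 -1.0000e-03  1.2170e+00] F [ 4.4 -2.  -5.2] M [-0.27 -1.2   0.84] open 0.263 g 80.9 q [-0.08  0.31  1.86  0.    0.98  0.27]
t 17.95 pos [547.9 -42.2 187.3] rot [ 3.1396e+00 -9.0000e-04  1.1677e+00] F [ 4.6 -1.4 -6. ] M [-0.3  -1.31  1.19] open 0.272 g 81.0 q [-0.08  0.31  1.86  0.    0.98  0.32]
shift m [ 0.0002 -0.0009 -0.0002] turn [ 0.002  -0.0007 -0.1323]
```

A is confirmed at its stop (torque ramps to 1.2 N·m at the same yaw as before). Same check on B.

```bash
python3 -m crank '[[0,0,0,0,0,-0.14,1],[0,0,0,0,0,-0.2,1],[0,0,-0.005,0,0,-0.2,1],[0,0,-0.02,0,0,-0.2,1],[0,0,-0.03,0,0,-0.2,1]]' >/dev/null; python3 -c "
from h import *
over('B',212,1.215)"
```

```text
t 18.45 pos [546.4 -41.9 218.1] rot [-3.1401e+00 -8.0000e-04  1.3659e+00] F [ 1.1  0.1 -2.2] M [-0.01  0.    0.01] open 0.268 g 81.5 q [-0.08  0.27  1.83  0.    1.04  0.12]
shift m [-0.0987  0.1162  0.0058] turn [-0.0016 -0.0007  0.1509]
```

```bash
python3 -m crank '[[-0.03,0.035,0,0,0,0.1,1],[-0.06,0.075,0,0,0,0.151,1],[-0.0987,0.1162,0,0,0,0.151,1],[-0.0987,0.1162,0.006,0,0,0.151,1],[-0.0987,0.1162,0.006,0,0,0.151,1]]' >/dev/null; python3 -m crank '[[0,0,0,0,0,0,1],[0,0,0,0,0,0,1]]' >/dev/null; python3 -c "
from h import *
over('B',200,1.215)"
```

```text
t 19.15 pos [ 639.6 -160.8  211.1] rot [-3.1393e+00 -8.0000e-04  1.2174e+00] F [-0.8 -0.2 -1.4] M [0.02 0.02 0.06] open 0.268 g 81.5 q [-0.25  0.44  1.59  0.    1.11  0.1 ]
shift m [-0.0012  0.001   0.0111] turn [-0.0023 -0.0008  0.0024]
```

```bash
python3 -m crank '[[-0.0012,0.001,0.008,-0.002,0,0.002,1],[-0.0012,0.001,0.014,-0.002,0,0.002,1],[-0.0012,0.001,0.018,-0.002,0,0.002,1],[-0.0012,0.001,0.021,-0.002,0,0.002,1],[-0.0012,0.001,0.0235,-0.002,0,0.002,1]]' >/dev/null; S='python3 -c "
from h import *
over(\"B\",187.5,1.215)"'; eval "$S"; python3 -m crank '[[0,0,0,0,0,0.1,1],[0,0,0,0,0,0.2,1]]' >/dev/null;eval "$S"
python3 -m crank '[[0,0,0,0,0,0.05,1]]'>/dev/null; eval "$S"|head -1
python3 -m crank '[[0,0,0,0,0,0.05,1]]'>/dev/null; eval "$S"|head -1
python3 -m crank '[[0,0,0,0,0,0.05,1]]'>/dev/null; eval "$S"
```

```text
t 19.65 pos [ 640.8 -163.3  187. ] rot [ 3.1414e+00 -7.0000e-04  1.2149e+00] F [ 0.6  0.9 -1.3] M [ 0.02  0.01 -0.01] open 0.267 g 81.5 q [-0.25  0.47  1.61  0.    1.07  0.1 ]
shift m [ 0.0008 -0.001  -0.0005] turn [ 0.0002 -0.0007 -0.0001]
t 19.85 pos [ 640.9 -163.4  187.3] rot [ 3.1413e+00 -7.0000e-04  1.0109e+00] F [ 0.9 -0.2 -1.3] M [ 0.02 -0.03  0.03] open 0.266 g 81.3 q [-0.25  0.47  1.61  0.    1.07  0.31]
shift m [ 0.0006 -0.0013 -0.0002] turn [ 0.0003 -0.0007 -0.2041]
t 19.95 pos [ 640.9 -163.5  187.3] rot [ 3.1411e+00 -7.0000e-04  9.6130e-01] F [ 0.8 -0.3 -2.8] M [-0.09 -0.11  0.28] open 0.271 g 81.2 q [-0.25  0.47  1.61  0.    1.07  0.36]
t 20.05 pos [ 641.1 -163.6  187.3] rot [ 3.1407e+00 -6.0000e-04  9.1330e-01] F [ 1.9 -1.8 -1.8] M [-0.53 -0.58 -0.01] open 0.264 g 81.6 q [-0.25  0.47  1.61  0.    1.07  0.41]
t 20.15 pos [ 641.6 -164.2  187.6] rot [ 3.139e+00 -7.000e-04  8.631e-01] F [ 2.1 -3.6 -3.6] M [-0.97 -0.49  0.03] open 0.267 g 81.3 q [-0.25  0.47  1.61 -0.    1.07  0.46]
shift m [ 0.0005 -0.0024  0.0001] turn [ 2.700e-03 -2.000e-04 -3.519e-01]
```

```bash
python3 -m crank '[[0,0,-0.003,0,0,0,1],[0,0,-0.008,0,0,0,1],[0,0,-0.02,0,0,0,1],[0,0,-0.04,0,0,0,1],[0,0,-0.06,0,0,0,1]]' >/dev/null; python3 -m crank '[[0.02,0.05,-0.01,0,0,0,1],[0.02,0.065,-0.01,0,0,0,1],[0.02,0.065,-0.01,0,0,0,1],[0.02,0.065,-0.01,0,0,0,1]]' >/dev/null
python3 - <<'E'
from h import *
go([*C['B'],240],1.2)
f=cams.grab_frame('wrist'); s=r.sense(); T=R.from_euler("xyz",s["tcp_rot"])
print(proj(f,[*C['B'],79]),cross(f,C['B']))
g=cams.grab_frame('scene'); im=g['image'].astype(int)
pts=s["eef_pos"]+T.apply([[0,0,z] for z in (-10,0,12,50,90,101,115)]); q=proj(g,pts); print(q.tolist())
cv2.imwrite("pics/s1.png",g['image'][:,:,::-1])
u,v=q[-1]; u=int(u);v=int(v)
for y in range(v-46,v+12,2): print(y,' '.join('%X%X%X'%tuple(im[y,x]//16) for x in range(u-20,u+22,2)))
E
```

```text
t 21.05 pos [ 702.7 -190.   257.7] rot [-3.1405e+00 -8.0000e-04  8.6500e-01] F [-0.   0.6 -1.9] M [ 0.01 -0.01  0.01] open 0.262 g 81.6 q [-0.27  0.51  1.38  0.    1.26  0.44]
shift m [-0.0182 -0.0662  0.0178] turn [-0.0009 -0.001  -0.335 ]
[[245.3 196.9]] (np.float64(0.431), -21, np.float64(643.6), np.float64(-160.9))
[[272.2, 227.6], [272.7, 230.6], [273.2, 234.2], [274.8, 245.1], [276.4, 255.8], [276.8, 258.6], [277.3, 262.1]]
216 486 222 121 333 333 222 122 111 111 122 122 111 444 455 455 455 454 455 455 455 455
218 243 122 112 333 344 333 122 112 111 122 111 333 455 455 455 455 455 445 455 455 455
220 343 333 111 334 444 333 111 111 112 111 121 444 455 455 455 455 455 454 455 455 455
222 556 455 122 344 444 333 122 122 111 112 111 343 455 455 455 455 455 455 444 455 455
224 136 124 222 444 444 333 222 222 112 112 122 235 345 345 457 445 445 455 444 455 666
226 136 136 223 444 444 333 222 112 122 122 122 135 136 136 36C 248 126 125 899 ABB ABB
228 236 235 235 444 444 333 223 123 122 111 124 136 136 136 36C 47D 136 126 788 999 666
230 125 223 333 444 344 333 333 333 222 111 124 13
[... 1185 characters left out ...]
 888 888 888 888 555 444 233 555 665 666 666 554 654 322 233 566 9AA DDD FFF FFF FFF
260 887 888 888 888 888 566 344 555 555 666 666 666 556 333 344 455 FFF FFF FFF EEE 888
262 888 888 888 888 888 888 555 555 666 666 666 666 566 444 666 887 FFF FFF BBB 888 777
264 777 888 888 888 888 988 888 555 444 455 455 455 555 666 888 888 BBB 999 888 776 323
266 344 777 888 888 888 888 888 888 555 444 444 455 887 988 988 888 888 888 888 544 111
268 243 344 777 888 887 888 988 988 888 555 666 888 988 888 888 888 887 777 888 777 222
270 243 243 454 777 888 888 888 888 888 888 888 888 988 888 888 777 454 888 777 888 666
272 243 243 243 454 887 888 888 888 888 888 888 888 888 888 888 665 554 888 455 454 243
```

B's slot hasn't moved (−21°). I'll refine the centre to about (642,−161.4) and the angle more finely, then retest.

```bash
cat >> h.py <<'E'
C['B']=np.array([642.,-161.4])
from scipy.optimize import minimize
def fine(f,k):
    """fit centre+angle with 3D-aware model: land tops at 79 visible; wall pixels counted as land via occlusion ignored (score on tops only vs floor strip z=71)"""
    def m(z,x,y):
        P=np.c_[x,y,0*x+z]; q=proj(f,P).astype(np.float32)
        im=cv2.remap(f["image"],q[None,:,0],q[None,:,1],cv2.INTER_LINEAR)[0].astype(float)
        return np.clip((im[:,0]-im[:,2])/(im.sum(-1)+30)*2,0,1)
    g=np.arange(-16.5,16.6,.5); U,V=[a.ravel() for a in np.meshgrid(g,g)]
    k0=np.hypot(U,V)<16; U,V=U[k0],V[k0]; L=(abs(U)>4.5)&(abs(V)>4.5); F=((abs(U)<4.5)|(abs(V)<4.5))
    def cost(p):
        t=np.radians(p[2]); x=p[0]+U*np.cos(t)-V*np.sin(t); y=p[1]+U*np.sin(t)+V*np.cos(t)
        return -(m(79,x[L],y[L]).mean()-m(79,x[F],y[F]).mean()-0.5*m(71,x[F],y[F]).mean())
    b=cross(f,C[k]); o=minimize(cost,[C[k][0],C[k][1],b[1]],method="Nelder-Mead",options=dict(initial_simplex=[[C[k][0],C[k][1],b[1]],[C[k][0]+2,C[k][1],b[1]],[C[k][0],C[k][1]+2,b[1]],[C[k][0],C[k][1],b[1]+3]]))
    return o.x.round(2),round(o.fun,3)
E
python3 -c "
from h import *
f=cams.grab_frame('wrist'); print('B',fine(f,'B'))
g=cams.grab_frame('top'); g['image']=cv2.imread('pics/top0.png')[:,:,::-1].copy(); print('top0',fine(g,'A'),fine(g,'B'))
over('B',205,1.215)"
```

```text
B (array([ 642.9 , -160.94,  -21.6 ]), np.float64(-0.318))
top0 (array([547.43, -40.89,  -2.6 ]), np.float64(-0.282)) (array([ 640.47, -160.62,   -5.96]), np.float64(-0.22))
t 21.25 pos [ 702.5 -189.9  257.6] rot [-3.141e+00 -6.000e-04  8.651e-01] F [-0.3  0.8 -1.9] M [ 0.01  0.03 -0.04] open 0.267 g 81.6 q [-0.27  0.51  1.38  0.    1.26  0.44]
shift m [-0.0189 -0.064   0.0526] turn [-0.0005 -0.0007 -0.3499]
```

```bash
sed -i 's/642.,-161.4/641.6,-161.0/' h.py; python3 -m crank '[[-0.01,-0.03,0,0,0,-0.13,1],[-0.019,-0.064,0.01,0,0,-0.26,1],[-0.019,-0.064,0.03,0,0,-0.355,1],[-0.019,-0.064,0.049,0,0,-0.355,1],[-0.019,-0.064,0.049,0,0,-0.355,1]]' >/dev/null; python3 -m crank '[[0,0,0,0,0,0,1],[0,0,0,0,0,0,1]]' >/dev/null; python3 -c "
from h import *
over('B',200,1.21)"
```

```text
t 21.95 pos [ 642.9 -163.5  209.7] rot [ 3.1395e+00 -9.0000e-04  1.2195e+00] F [ 0.1 -0.5 -0.7] M [ 0.03 -0.02 -0.  ] open 0.265 g 81.5 q [-0.25  0.45  1.58  0.    1.11  0.1 ]
shift m [ 0.0005 -0.0021  0.0097] turn [ 0.0021 -0.0009  0.0095]
```

```bash
python3 -m crank '[[0.0005,-0.002,0.007,0.002,0,0.009,1],[0.0005,-0.002,0.007,0.002,0,0.009,1],[0.0005,-0.002,0.007,0.002,0,0.009,1]]' >/dev/null; python3 -c "
from h import *
over('B',200,1.21)"; python3 -m crank '[[0,0,0.005,0,0,0,1],[0,0,0.01,0,0,0,1],[0,0,0.014,0,0,0,1],[0,0,0.0165,0,0,0,1],[0,0,0.0165,0,0,0,1]]' >/dev/null; python3 -c "
from h import *
over('B',187,1.21)"
```

```text
t 22.25 pos [ 640.4 -162.1  201.4] rot [-3.1398e+00 -6.0000e-04  1.2107e+00] F [ 0.7 -0.1 -2. ] M [-0.02  0.02 -0.02] open 0.272 g 81.5 q [-0.25  0.45  1.59  0.    1.09  0.11]
shift m [0.0001 0.0007 0.0014] turn [-0.0018 -0.0006  0.0007]
t 22.75 pos [ 640.6 -162.2  186. ] rot [-3.1402e+00 -7.0000e-04  1.2108e+00] F [-3.1  1.1  9.2] M [ 0.22  0.79 -0.01] open 0.267 g 82.9 q [-0.25  0.47  1.61  0.    1.07  0.11]
shift m [ 0.      0.0005 -0.001 ] turn [-0.0013 -0.0007  0.0008]
```

```bash
S='python3 -c "
from h import *
over(\"B\",187,1.21)"'
python3 -m crank '[[0,0,0,0,0,0.1,1],[0,0,0,0,0,0.16,1]]' >/dev/null;eval "$S"|head -1
python3 -m crank '[[0,0,0,0,0,0.05,1]]'>/dev/null; eval "$S"|head -1
python3 -m crank '[[0,0,0,0,0,0.05,1]]'>/dev/null; eval "$S"|head -1
python3 -m crank '[[0,0,0,0,0,0.05,1]]'>/dev/null; eval "$S"|head -1
python3 -m crank '[[0,0,0,0,0,0.05,1]]'>/dev/null; eval "$S"
```

```text
t 22.95 pos [ 641.3 -162.3  186. ] rot [ 3.1412e+00 -9.0000e-04  1.0472e+00] F [ 0.5 -0.1  5.3] M [0.02 0.14 0.02] open 0.268 g 82.5 q [-0.25  0.47  1.61  0.    1.06  0.27]
t 23.05 pos [ 641.4 -162.4  186. ] rot [ 3.141e+00 -1.000e-03  9.985e-01] F [-0.3  0.5  6.1] M [0.   0.09 0.18] open 0.264 g 82.4 q [-0.25  0.47  1.61  0.    1.06  0.32]
t 23.15 pos [ 641.5 -162.4  186. ] rot [ 3.1409e+00 -9.0000e-04  9.4940e-01] F [1.2 0.8 6. ] M [0.   0.06 0.62] open 0.267 g 82.3 q [-0.25  0.47  1.61  0.    1.06  0.37]
t 23.25 pos [ 641.5 -162.4  186. ] rot [ 3.1407e+00 -8.0000e-04  9.0020e-01] F [1.4 0.1 5.4] M [-0.06 -0.01  1.06] open 0.267 g 82.4 q [-0.25  0.47  1.61  0.    1.06  0.42]
t 23.35 pos [ 641.6 -162.5  186. ] rot [ 3.1405e+00 -6.0000e-04  8.5100e-01] F [ 0.3 -0.3  4.7] M [-0.11 -0.12  1.41] open 0.266 g 82.5 q [-0.25  0.47  1.61  0.    1.06  0.47]
shift m [-0.0002 -0.0005 -0.001 ] turn [ 0.0012 -0.0004 -0.359 ]
```

B is firmly at its stop (1.4 N·m ramp, clean). Back off, lift and return to the stand.

```bash
python3 -m crank '[[0,0,-0.0005,0,0,-0.13,1],[0,0,-0.001,0,0,-0.26,1],[0,0,-0.006,0,0,-0.26,1],[0,0,-0.03,0,0,-0.26,1],[0,0,-0.07,0,0,-0.26,1]]' >/dev/null; python3 -m crank '[[0,0,-0.045,0,0,-0.14,1],[0,0,-0.045,0,0,-0.28,1],[0,0,-0.045,0,0,-0.42,1],[0,0,-0.045,0,0,-0.56,1],[0,0,-0.045,0,0,-0.7,1]]' >/dev/null; python3 -c "
from h import *
go([575.6,302.3,305],2.9675)"
```

```text
t 24.35 pos [ 640.6 -162.3  300.1] rot [-3.1407e+00 -1.4000e-03  1.8122e+00] F [ 0.1  0.9 -2. ] M [-0.    0.   -0.02] open 0.265 g 81.6 q [-0.25  0.37  1.5   0.    1.28 -0.49]
shift m [ 0.4666  0.048  -0.0042] turn [ 0.     -0.0017 -1.1553]
```

```bash
python3 -m crank '[[0.045,0.005,-0.005,0,0,-0.14,1],[0.09,0.01,-0.005,0,0,-0.28,1],[0.135,0.015,-0.005,0,0,-0.42,1],[0.18,0.02,-0.005,0,0,-0.56,1],[0.225,0.025,-0.005,0,0,-0.7,1]]' >/dev/null; python3 -c "
from h import *
go([575.6,302.3,305],2.9675)"
```

```text
t 24.85 pos [610.9  63.8 305.5] rot [ 3.1413e+00 -1.5000e-03  2.5120e+00] F [ 0.9  0.1 -2.3] M [0.02 0.01 0.02] open 0.264 g 81.6 q [ 0.1   0.29  1.6   0.    1.26 -0.84]
shift m [0.169  0.1719 0.0008] turn [ 0.0007 -0.0014 -0.4555]
```

```bash
python3 -m crank '[[0.03,0.03,0,0,0,-0.13,1],[0.06,0.06,0,0,0,-0.26,1],[0.09,0.09,0,0,0,-0.38,1],[0.12,0.12,0,0,0,-0.4555,1],[0.15,0.15,0,0,-0.001,-0.4555,1]]' >/dev/null;python3 -m crank '[[0.03,0,0,0,0,0,1],[0.03,0,0,0,0,0,1]]' >/dev/null; python3 -c "
from h import *
go([575.6,302.3,250],2.9675)"
```

```text
t 25.55 pos [546.3 278.6 305.2] rot [-3.1414e+00 -2.8000e-03  2.9653e+00] F [-0.6 -0.6 -2.1] M [-0.01 -0.    0.05] open 0.267 g 81.4 q [ 0.47  0.29  1.6   0.    1.26 -0.93]
shift m [-0.0248  0.0285  0.0551] turn [-0.0002 -0.0028 -0.0022]
```

```bash
python3 -m crank '[[-0.025,0.0285,0,0,-0.002,-0.002,1],[-0.025,0.0285,0.04,0,-0.002,-0.002,1],[-0.025,0.0285,0.08,0,-0.002,-0.002,1],[-0.025,0.0285,0.09,0,-0.002,-0.002,1],[-0.025,0.0285,0.09,0,-0.002,-0.002,1]]' >/dev/null;python3 -m crank '[[0,0,0,0,0,0,1],[0,0,0,0,0,0,1]]' >/dev/null; python3 -c "
from h import *
go([575.6,302.3,195],2.9675)"
```

```text
t 26.25 pos [580.1 301.2 218. ] rot [3.1388 0.0045 2.9675] F [ 0.6  1.  -1.4] M [-0.   -0.    0.03] open 0.267 g 81.4 q [ 0.48  0.42  1.6  -0.    1.11 -0.92]
shift m [0.0047 0.0002 0.023 ] turn [0.0028 0.0045 0.    ]
```

```bash
python3 -m crank '[[0.0047,0,0.015,0.001,0.003,0,1],[0.0047,0,0.015,0.001,0.003,0,1],[0.0047,0,0.015,0.001,0.003,0,1],[0.0047,0,0.015,0.001,0.003,0,1],[0.0047,0,0.015,0.001,0.003,0,1]]' >/dev/null; python3 -c "
from h import *
go([575.6,302.3,180],2.9675)"
```

```text
t 26.75 pos [574.4 301.8 200.8] rot [-3.1416e+00 -1.0000e-03  2.9683e+00] F [-0.3 -0.6 -2.2] M [-0.02 -0.01  0.06] open 0.266 g 81.5 q [ 0.48  0.44  1.62  0.    1.08 -0.92]
shift m [-0.0011  0.0007  0.0208] turn [-0.     -0.001   0.0008]
```

```bash
python3 -m crank '[[-0.001,0.0005,0.008,0,-0.001,0,1],[-0.001,0.0005,0.016,0,-0.001,0,1],[-0.001,0.0005,0.024,0,-0.001,0,1],[-0.001,0.0005,0.03,0,-0.001,0,1],[-0.001,0.0005,0.03,0,-0.001,0,1]]' >/dev/null; python3 -c "
from h import *
go([575.6,302.3,128],2.9675)"
```

```text
t 27.25 pos [574.6 301.6 169. ] rot [-3.1399e+00 -2.2000e-03  2.9683e+00] F [ 0.1  0.3 -1.8] M [-0.02  0.02  0.02] open 0.266 g 81.5 q [ 0.48  0.47  1.65 -0.    1.03 -0.92]
shift m [-0.001  0.001  0.041] turn [-0.0017 -0.0022  0.0008]
```

Inside the pocket with no contact. Continuing down.

```bash
python3 -m crank '[[-0.0005,0.0005,0.01,-0.001,-0.002,0,1],[-0.0005,0.0005,0.02,-0.001,-0.002,0,1],[-0.0005,0.0005,0.03,-0.001,-0.002,0,1],[-0.0005,0.0005,0.04,-0.001,-0.002,0,1],[-0.0005,0.0005,0.0415,-0.001,-0.002,0,1]]' >/dev/null; python3 -c "
from h import *
go([575.6,302.3,125.3],2.9675)"
```

```text
t 27.75 pos [574.9 301.9 127.1] rot [-3.1406e+00 -5.0000e-04  2.9683e+00] F [ 0.9 -0.7 -2. ] M [-0.01  0.05 -0.04] open 0.264 g 81.4 q [ 0.48  0.52  1.67 -0.    0.95 -0.92]
shift m [-0.0006  0.0006  0.0018] turn [-0.001  -0.0005  0.0008]
```

```bash
python3 -m crank '[[0,0,0.001,0,0,0,1],[0,0,0.002,0,0,0,1],[0,0,0.0025,0,0,0,1],[0,0,0.0025,0,0,0,1]]' >/dev/null; python3 -c "
from h import *
go([575.6,302.3,125.1],2.9675)"
```

```text
t 28.15 pos [576.  302.4 126.9] rot [3.1405e+00 2.1000e-03 2.9682e+00] F [ 0.4 -0.7 -1.8] M [ 0.05  0.02 -0.04] open 0.263 g 81.4 q [ 0.48  0.52  1.67 -0.    0.94 -0.92]
shift m [ 0.0004 -0.0002  0.0018] turn [0.0011 0.0021 0.0007]
```

```bash
python3 -m crank '[[0,0,0.001,0,0,0,1],[0,0,0.0015,0,0,0,1],[0,0,0.0015,0,0,0,1],[0,0,0.0015,0,0,0,1]]' >/dev/null; python3 -c "
from h import *
go([575.6,302.3,125.1],2.9675)"; python3 -m crank '[[0,0,0.0005,0,0,0,1],[0,0,0.001,0,0,0,1],[0,0,0.001,0,0,0,1]]' >/dev/null; python3 -c "
from h import *
go([575.6,302.3,125.1],2.9675)"
```

```text
t 28.55 pos [575.9 302.4 125.2] rot [3.1408e+00 1.8000e-03 2.9683e+00] F [ 0.1 -0.1 -1. ] M [0.01 0.03 0.04] open 0.265 g 81.7 q [ 0.48  0.52  1.67 -0.    0.94 -0.92]
shift m [ 0.0003 -0.0001  0.0001] turn [0.0008 0.0018 0.0008]
t 28.85 pos [576.2 302.5 125.1] rot [3.1404e+00 2.3000e-03 2.9683e+00] F [-1.5 -1.6  7.3] M [-0.26  0.49  0.  ] open 0.269 g 82.9 q [ 0.48  0.52  1.67 -0.    0.94 -0.92]
shift m [ 0.0005 -0.0003 -0.    ] turn [0.0012 0.0023 0.0008]
```

Bottomed (7 N at the original height). Release slowly, then retreat straight up.

```bash
python3 -m crank '[[0,0,0,0,0,0,0.6],[0,0,0,0,0,0,0.4],[0,0,0,0,0,0,0],[0,0,0,0,0,0,0],[0,0,0,0,0,0,0]]' | grep -E "open|force"; python3 -m crank '[[0,0,0,0,0,0,0],[0,0,-0.02,0,0,0,0],[0,0,-0.06,0,0,0,0],[0,0,-0.1,0,0,0,0],[0,0,-0.1,0,0,0,0]]'
python3 - <<'E'
from h import *
f=cams.grab_frame('wrist'); s=r.sense()
im=f['image'].astype(int); mask=(im[:,:,2]>2*im[:,:,0]+20)&(im[:,:,2]>1.4*im[:,:,1])&(im[:,:,2]>80)
mask[:, :240]=0; mask[:,400:]=0; mask[280:]=0
n,l,st,ce=cv2.connectedComponentsWithStats(mask.astype(np.uint8)); i=1+st[1:,4].argmax(); print(st[i],ce[i])
c=np.array([574.2,302.5]) ; t=2.968; ux=np.array([np.cos(t),np.sin(t)]); uy=np.array([-ux[1],ux[0]])
print(proj(f,[[*(c+a*ux+b*uy),z] for z in (135,) for a in(40,-40) for b in(12,-12)]).tolist())
ys,xs=np.nonzero(l==i); bright=mask&(im[:,:,2]>200); yb,xb=np.nonzero(bright); print(xb.min(),xb.max(),yb.min(),yb.max())
E
```

```text
contact_force: [-0.2, 0.7, 0.5]
opening: 0.999
grasp_force: 0.0
clock: 29.85
eef_pos: [578.5, 303.8, 230.1]
tcp_rot: [3.135, 0.009, 2.968]
contact_force: [0.2, 1.5, 0.7]
opening: 0.996
grasp_force: 0.0
[ 293  144   42  115 4175] [313.35640719 199.00287425]
[[294.2, 145.7], [331.4, 145.7], [296.4, 256.4], [329.7, 256.3]]
294 334 151 257
```

The bar's projection matches the fully seated, upright pose, and the arm is clear.

```bash
python3 -m crank '[[0,0,-0.03,0,0,0,0],[0,0,-0.03,0,0,0,0],[0,0,-0.03,0,0,0,0]]' | head -2; python3 -c "
from rig import sign_off
print(sign_off())"
```

```text
clock: 30.2
eef_pos: [575.5, 302.2, 253.4]
the job is handed in; nothing more can be done
None
```

Job handed in at about 30 s: both screws were turned clockwise to a firm stop (1.2 N·m on A, 1.4 N·m on B), the blue driver is back upright and fully down in its blue stand, and the arm's planned path stayed clear of the yellow driver, bottle and tray, though I did not re-check their positions.

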